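# Roll the gauge sleeve to its mark and chock it

### The arm

A 6-joint arm with a two-finger parallel gripper is mounted at the origin on the work surface; the furniture and walls round the work are solid. World frame = base frame: x ahead of the robot, y to its left, z up, the work surface at z = 0. Lengths are in m, angles in degrees, forces in N, time in s.
With the tool pointing down it reaches from about 0.4 to 0.825 m from the base axis. Payload 7 kg.
Tool frame: the origin (TCP) lies between the finger pads; the fingertips stand 22 mm ahead of it and the grasp point (between the pads) lies 3 mm ahead of it; z points along the fingers, y is the line along which they close (so a half turn about z gives the same grasp; the last joint's range is limited). The gripper opens to 88 mm and grips with 3 to 60 N. Pads are 19 mm wide; open, the fingers measure 130 mm over their backs; the gripper's body (78 mm by 193 mm) begins 47 mm behind the grasp point.
Start: joints at [88.241, 20.546, 0.682, 0, -70.136, -16.507], TCP at [0.212, 0.641, 0.249] pointing down, gripper open.
Joint ranges: [-176.03, 176.03], [-82.01, 121.73], [-58.28, 71.71], [-173.87, 95.51], [-174.79, -0.11], [-173.66, 173.66]. Speed limits (degrees/s): [136.94, 136.94, 172.46, 180, 180, 180].

### API

Orientations are given as [roll, pitch, yaw] about the fixed x, y, z axes, in that order (R = Rz(yaw) Ry(pitch) Rx(roll)).
In Python, from plant import ctrl gives the robot as it stands.
- The arm moves only by the tool apply_moves, never from a script. Its argument "targets" is a list of rows, each an object with "travel": the shift along the tool's x, y, z in mm, a list of three; "roll": the turn about the tool's z in degrees; "jaw": the finger opening in mm, from 0 to 87.6. In form: [{"travel": [tx, ty, tz], "roll": roll, "jaw": jaw}, ...]. A call has 1 to 10 rows; each row shifts and turns the commanded pose from where the row before left it, along the tool's axes as they then stand; what a row does not reach is not made up. A row lasts 1/10 s, in which the tool goes at most 50 mm and 8.59 degrees, less where a joint would pass 70% of its speed; a pose out of reach is approached as far as the arm can. A call with a gripper value outside its range is refused whole. The fingers move at their own pace and stop on an object; the grip force is fixed at half the most. Time passes only in rows, so rows that do not move let the fingers close. It gives the time, the measured TCP pose, the force, the opening and the grip force at its end, in the units of the state.
- ctrl.get_obs(): the state, without advancing time (a new reading comes with each control period).
- ctrl.snapshot(name): name is "scene" or "top" or "wrist"; returns the picture (384x512x3 uint8, red, green, blue); there is no depth.
- ctrl.calibration(name): a dict with "K" (3x3 intrinsics, pixels), "dist_coeffs" ([k1, k2, p1, p2, k3] as OpenCV has them; the pictures are not rectified), "extrinsics" (4x4, takes a point from camera to world coordinates); the wrist camera has in their place "hand_eye" (4x4, takes a point from camera to tool coordinates, whose origin is the TCP and whose axes are the flange's). Camera axes: x right, y down, z forward; pixel columns grow to the right and rows downward; lengths in m; the calibration is good to about 2 mm. A picture is of the moment at which its call begins: read the wrist's pose just before it. calibration takes no time and is no camera call.
- ctrl.close_job(): hands the job in; it is judged then, once.
The state is a dict: "clock": time; "joint_pos": joint angles; "qvel": joint speeds; "tau": joint torques, N m; "tool_pos": TCP position; "orientation": TCP orientation; "force": force on the tool from outside, world axes, zero at the start; "moment": the same for the moment, N m; "opening": finger opening in m; "gripper_force": force on a finger pad.
Only numpy, scipy, OpenCV 4.12 (cv2) and the standard library are available. Lean on these libraries where they do the work, as an engineer would, in place of code of your own. Each camera call takes 0.05 s, during which the arm holds its last target. There are 200 camera calls.

### The job

Press lightly on the top of the steel sleeve with the fingertips and roll it out of its parking rest, along the bench, until it lies centred on the paper tape mark and in line with it; do not lift it, push it from the side or press hard on its ground surface. Once it lies there by itself, stand the tall slide carton upright on the bench on the far side of the sleeve from the rest, one narrow end close up against the middle of the sleeve, so that it cannot roll on, and let go. Leave everything else where it stands.

Things in the scene. Friction and masses are not known exactly. Their poses are not given: they have to be found in the camera images.
- sleeve_center (a point): centre of the smooth steel sleeve with black end plugs: 50 mm diameter, 100 mm long, about 0.4 kg, lying on its side; on the flat its centre is 25 mm, its top 50 mm above the bench. Over 20 N of finger force spoils its ground surface; 3 to 8 N drives it by friction. It rolls half as far as the fingertip on its top moves (so in several strokes) and, let go slowly, stops within about 1 cm.
- sleeve: the same sleeve; its x axis is the cylinder's axis (y and z turn as it rolls); origin at its centre
- rest: parking rest fixed to the bench: a flat dark steel frame 144 x 46 mm, 2.5 mm high, with two ribs along its x, 5 mm wide, centre lines 13.6 mm either side of the origin; the sleeve starts between them on the bench. From the rib on the mark's side (-y) a ramp falls gently to the bench, 54 mm from the origin. The sleeve's top rises about 2.5 mm over the rib, then sinks again. Origin under its centre.
- mark: strip of white paper tape flat on the bench, 170 x 12 mm, parallel to the rest, 75 to 105 mm from it (centre to centre); the sleeve finally hides its middle, its ends stay in sight. Origin at the strip's centre, x along the strip, -y pointing away from the rest.
- carton_center (a point): centre (half-way up) of the carton of microscope slides (the tallest of the small boxes) that serves as chock: 31 mm wide (its x), 82 mm long (its y), 54 mm high, 0.24 kg, upright on the bench, this point 27 mm above it. Grip it across the 31 mm; its narrow ends are 41 mm from this point.
- carton: the same carton; z up, y along its length; origin at the centre of its underside
- petri: bystander: closed petri dish, 70 mm across, 15 mm high; origin under its centre
- can: bystander: black screw canister, 36 mm across, 60 mm high; origin under its centre
- jar: bystander: glass staining jar with black lid, 58 x 55 x 86 mm; origin under its centre
Mind the look-alikes: they are no part of the job. Leave any blue or red look-alike of the carton alone.

How it is judged:
By the outcome, as a careful person would: the job done as asked, in the order asked, and still so for the second after the job is handed in, with the robot touching nothing.
It also fails if it takes over 72 s, if anything falls off the work surface, if the arm or the gripper's body presses on something with over 40 N, if the wrist force passes 120 N, or if a joint passes its speed limit or range.

## Working session

There is one attempt and no reset: what is moved stays moved. The work goes in short steps, Python scripts to look and compute and a tool call to move; the robot and the scene stay as the last step left them, time stands still between calls to the robot, and variables do not carry over. Pictures are saved under pics/ and viewed, at most 10 in all, crops included, and the job is handed in when it is done.

Besides the shell and the picture viewer there is one more tool, called after "Call:" as a command line: name --argument value ..., lists and objects as JSON in quotes. apply_moves: Moves the arm, as the interface text tells. Its arguments: {"type":"object","properties":{"targets":{"type":"array","items":{"type":"object","properties":{"travel":{"type":"array","items":{"type":"number"}},"roll":{"type":"number"},"jaw":{"type":"number"}}}}},"required":["targets"]}

```bash
mkdir -p pics; ls; python3 - <<'E'
from plant import ctrl
import cv2,numpy as np
o=ctrl.get_obs();print(o)
for n in("scene","top"):
    im=ctrl.snapshot(n);cv2.imwrite(f"pics/{n}0.png",im[:,:,::-1])
for n in("scene","top","wrist"):print(n,ctrl.calibration(n))
a=cv2.imread("pics/scene0.png");b=cv2.imread("pics/top0.png")
E
```

```text
pics
{'clock': 0.0, 'joint_pos': array([ 8.82421205e+01,  2.05895037e+01,  6.34162589e-01, -2.00031655e-02,
       -7.01360755e+01, -1.65067272e+01]), 'qvel': array([ 0.02763047, -0.06873881, -0.02178447,  0.03448839,  0.11207976,
        0.03767307]), 'tau': array([-2.43899194e-04, -5.82708764e+01,  2.93058425e+01,  6.99742019e+00,
        6.92840738e-03, -1.74475194e-04]), 'tool_pos': array([0.21143221, 0.64055438, 0.24764778]), 'orientation': array([ 1.79907008e+02, -7.94707301e-03, -1.82714121e+01]), 'force': array([ 0.49691813,  0.29544105, -0.53438441]), 'moment': array([0.02997255, 0.03280201, 0.02750248]), 'gripper_force': 0.0, 'opening': 0.08758110802497888}
scene {'K': array([[450.61777317,   0.        , 258.38744008],
       [  0.        , 450.61777317, 189.12986928],
       [  0.        ,   0.        ,   1.        ]]), 'dist_coeffs': array([0.04599696, 0.        , 0.        , 0.        , 0.        ]), 'extrinsics': array([[ 0.92746205, -0.32130444,  0.19125272,  0.22493447],
       [-0.37378577, -0.78311604,  0.49700448, -0.77107992],
       [-0.00991667, -0.53244034, -0.
[... 510 characters left out ...]
 -0.9956099 ,  1.54957111],
       [ 0.        ,  0.        ,  0.        ,  1.        ]])}
wrist {'K': array([[312.2781531 ,   0.        , 252.47427349],
       [  0.        , 312.2781531 , 189.12459979],
       [  0.        ,   0.        ,   1.        ]]), 'dist_coeffs': array([-0.02363125,  0.        ,  0.        ,  0.        ,  0.        ]), 'hand_eye': array([[ 5.33119804e-05, -9.63648105e-01, -2.67174714e-01,
         7.15343470e-02],
       [ 9.99999987e-01,  9.18607012e-05, -1.31784219e-04,
        -2.07033689e-04],
       [ 1.51536469e-04, -2.67174703e-01,  9.63648097e-01,
        -1.35803314e-01],
       [ 0.00000000e+00,  0.00000000e+00,  0.00000000e+00,
         1.00000000e+00]])}
```

```bash
python3 - <<'E'
import cv2
for n in("scene","top"):
    a=cv2.imread(f"pics/{n}0.png");cv2.imwrite(f"pics/{n}0b.png",cv2.resize(a,(800,600),interpolation=cv2.INTER_CUBIC))
E
```

```text
(no output)
```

View pics/scene0b.png

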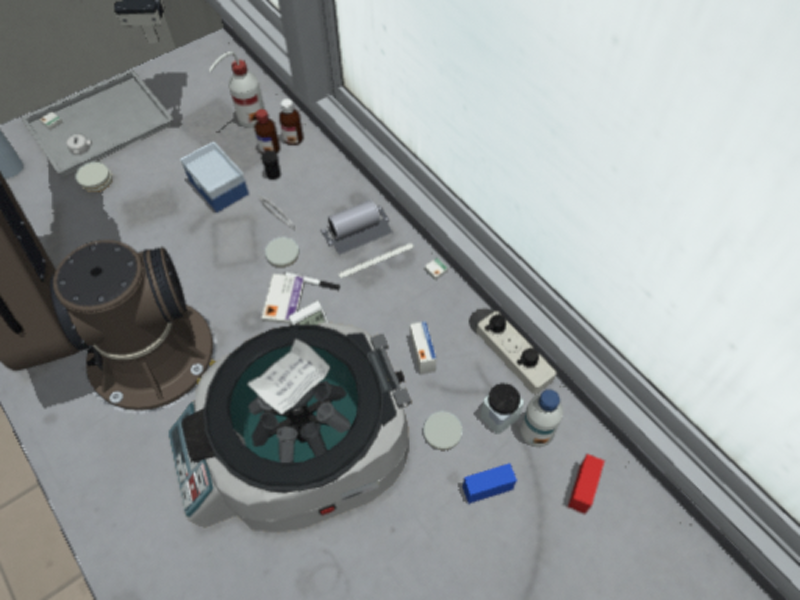

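View pics/top0b.png

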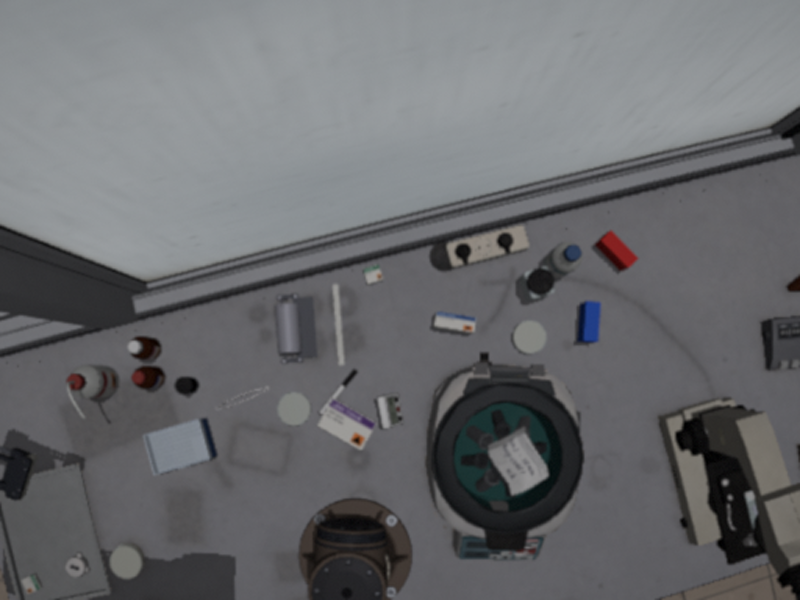

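Seen: the sleeve is at top view (289,327), the tape at (338,325), and the rest ramp at (306,328). Carton candidates in the top view:
- white/blue at (455,323)
- small white/green at (388,410)
- tiny box at (373,274)
- flat box at (347,423)
- blue look-alike at (590,321)
- red look-alike at (617,250)

I expect the white/blue one, and will check it in a close crop.

```bash
cat > h.py <<'E'
from plant import ctrl
import cv2,numpy as np
from scipy.spatial.transform import Rotation as Ro
def ray(n,uv,T=None):
    c=ctrl.calibration(n)
    if T is None: T=c["extrinsics"]
    p=cv2.undistortPoints(np.array([[uv]],float),c["K"],c["dist_coeffs"])[0,0]
    return T[:3,3],T[:3,:3]@np.array([p[0],p[1],1])
def at(n,uv,z,T=None):
    o,d=ray(n,uv,T);return (o+d*(z-o[2])/d[2])[:2].round(4)
def wristT(o):
    T=np.eye(4);T[:3,:3]=Ro.from_euler("xyz",o["orientation"],degrees=True).as_matrix();T[:3,3]=o["tool_pos"]
    return T@ctrl.calibration("wrist")["hand_eye"]
def proj(n,P,T=None):
    c=ctrl.calibration(n);T=c["extrinsics"] if T is None else T
    Ti=np.linalg.inv(T);r=cv2.Rodrigues(Ti[:3,:3])[0]
    return cv2.projectPoints(np.array(P,float).reshape(-1,1,3),r,Ti[:3,3],c["K"],c["dist_coeffs"])[0][:,0].round(1)
E
python3 - <<'E'
from h import *
t=lambda u,v,z:at("top",(u/1.5625,v/1.5625),z)
s=lambda u,v,z:at("scene",(u/1.5625,v/1.5625),z)
print("mark ends top",t(336,286,0),t(341,364,0),"scene",s(341,274,0),s(412,247,0))
print("sleeve top",t(289,327,.05),"scene",s(355,221,.035))
print("carton54",t(455,323,.054),s(423,345,.04),"small",t(388,410,.03),s(309,316,.03))
print("petri",t(529,338,.015), "p2",t(294,408,.015),"jar",t(540,282,.086))
a=cv2.imread("pics/top0.png");b=cv2.imread("pics/scene0.png")
A=cv2.resize(a[165:285,170:330],(800,600),interpolation=cv2.INTER_CUBIC)[:, :]
B=cv2.resize(b[120:240,165:325],(800,600),interpolation=cv2.INTER_CUBIC)
cv2.imwrite("pics/tc.png",A);cv2.imwrite("pics/sc.png",B)
E
```

```text
mark ends top [0.5539 0.0447] [0.3903 0.0313] scene [0.3972 0.0346] [0.5588 0.0426]
sleeve top [0.4632 0.1348] scene [0.4638 0.1271]
carton54 [ 0.4749 -0.2015] [ 0.4808 -0.2018] small [ 0.2975 -0.0681] [ 0.3031 -0.0546]
petri [ 0.448  -0.3591] p2 [0.2981 0.1259] jar [ 0.5564 -0.369 ]
```

View pics/sc.png

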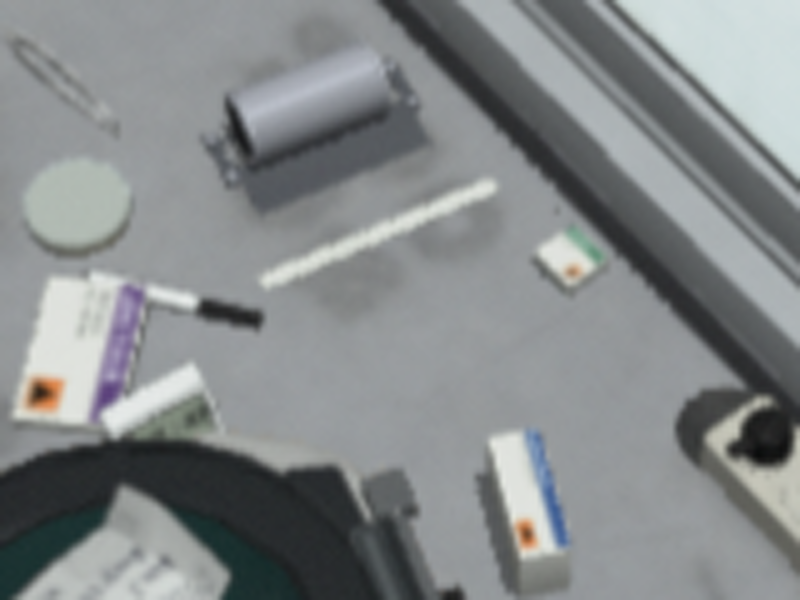

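View pics/tc.png

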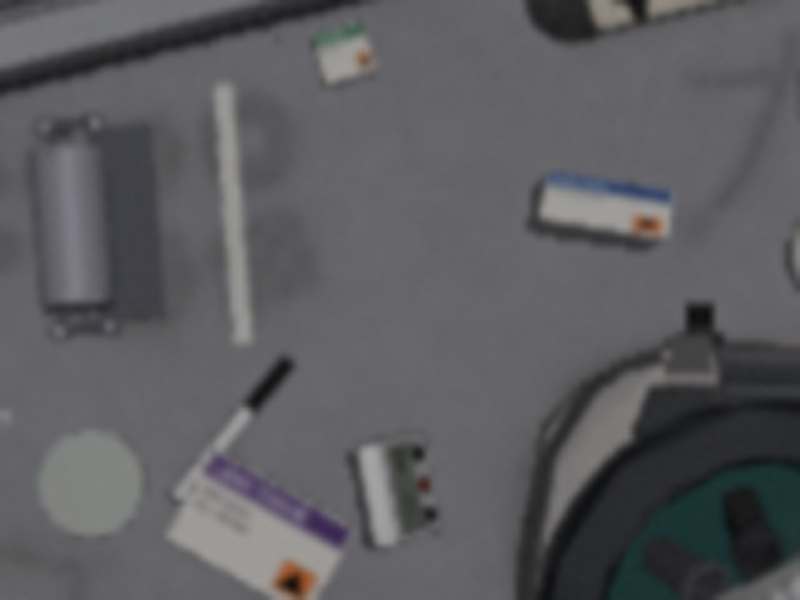

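The close crops confirm the white/blue carton (top crop (607,207)) as the chock: about 82 x 31 mm, tallest of the small boxes. The sleeve spans (70,142) to (77,305) and the tape (224,84) to (243,342).

```bash
python3 - <<'E'
from h import *
t=lambda x,y,z:at("top",(170+x/5,165+y/5),z)
s=lambda x,y,z:at("scene",(165+x/5,120+y/5),z)
for n,a,b in(("top",t(224,84,0),t(243,342,0)),("scene",s(492,185,0),s(265,283,0))):
    d=a-b;print(n,"mark mid",(a+b)/2,np.hypot(*d),"ang",np.degrees(np.arctan2(d[1],d[0])))
print("rest knobs mid top",t(70,124,.004),t(83,326,.004))
a,b=t(72,142,.047),t(78,305,.047);print("sleeve",a,b,(a+b)/2)
c,d=t(541,197,.054),t(670,213,.054);print("carton",(c+d)/2,c-d,np.hypot(*(c-d)),np.degrees(np.arctan2(*(c-d)[::-1])))
c,d=s(513,434,.054),s(543,553,.054);print("cartonS",(c+d)/2,c-d,np.hypot(*(c-d)),np.degrees(np.arctan2(*(c-d)[::-1])))
for y in(35,90):print("sill at",t({35:225,90:0}[y],y,0))
print("sill upper edge?",s(640,265,0),s(400,10,0))
# bottle caps height : intersect rays of red cap
o1,d1=ray("top",(76/1.5625,381/1.5625));o2,d2=ray("scene",(238/1.5625,68/1.5625))
k=np.linalg.lstsq(np.c_[d1,-d2],o2-o1,rcond=None)[0];print(o1+k[0]*d1,o2+k[1]*d2)
E
```

```text
top mark mid [0.47345 0.03785] 0.16980889258222023 ang 5.2371960630030445
scene mark mid [0.47725 0.0387 ] 0.16553443750470778 ang 5.755366218892893
rest knobs mid top [0.53   0.1461] [0.3978 0.1345]
sleeve [0.514  0.1382] [0.4103 0.132 ] [0.46215 0.1351 ]
carton [ 0.47715 -0.20125] [0.0093 0.0817] 0.08222761093452736 83.50591182184608
cartonS [ 0.4802  -0.20155] [0.0142 0.0787] 0.07997080717361804 79.77205197003566
sill at [0.5905 0.0455]
sill at [0.5525 0.1938]
sill upper edge? [ 0.6238 -0.0485] [0.5575 0.2109]
[0.34628061 0.53489235 0.15328569] [0.34620829 0.53490432 0.15329222]
```

Call:
apply_moves --targets '[{"travel": [20,20,0],"roll": 0,"jaw": 0},{"travel": [34,33,0],"roll": 0,"jaw": 0},{"travel": [34,33,0],"roll": 0,"jaw": 0},{"travel": [34,33,0],"roll": 0,"jaw": 0},{"travel": [34,33,0],"roll": 0,"jaw": 0},{"travel": [34,33,0],"roll": 0,"jaw": 0},{"travel": [34,33,0],"roll": 0,"jaw": 0},{"travel": [34,33,0],"roll": 0,"jaw": 0},{"travel": [34,33,0],"roll": 0,"jaw": 0},{"travel": [34,33,0],"roll": 0,"jaw": 0}]'

```text
clock: 1.1
tool_pos: [0.4221, 0.2358, 0.2486]
orientation: [-180.0, 0.0, -18.2]
force: [0.5, 0.4, 0.4]
opening: 0.0134
gripper_force: 0.0
```

Call:
apply_moves --targets '[{"travel": [34,33,0],"roll": 0,"jaw": 0},{"travel": [28,27,20],"roll": 0,"jaw": 0},{"travel": [6,10,20],"roll": -8,"jaw": 0},{"travel": [0,0,20],"roll": -8,"jaw": 0},{"travel": [0,0,20],"roll": -7.5,"jaw": 0},{"travel": [0,0,0],"roll": 0,"jaw": 0}]'

```text
clock: 1.7
tool_pos: [0.4629, 0.1486, 0.166]
orientation: [179.9, 0.3, 5.3]
force: [-1.1, -0.9, 0.9]
opening: 0.0006
gripper_force: 0.0
```

```bash
python3 - <<'E'
from h import *
o=ctrl.get_obs();T=wristT(o)
im=ctrl.snapshot("wrist")[:,:,::-1].copy();cv2.imwrite("pics/w1.png",cv2.resize(im,(800,600),interpolation=cv2.INTER_CUBIC))
print(o["clock"],o["tool_pos"],o["orientation"],o["force"],o["opening"])
E
```

```text
1.7 [0.46285154 0.14863854 0.16604914] [179.86524602   0.26496992   5.27809831] [-1.05962312 -0.87597325  0.8577474 ] 0.0005561945461633967
```

View pics/w1.png

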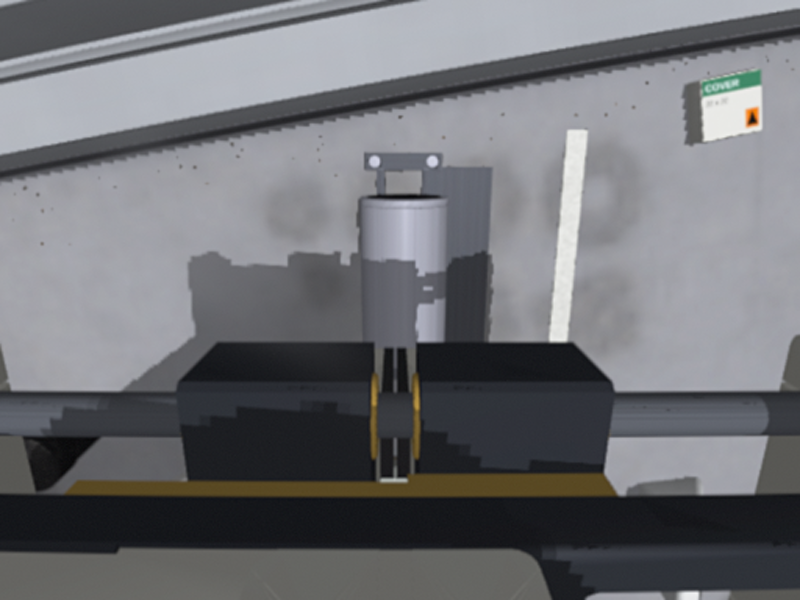

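The wrist view shows the closed tips are only about 12 mm thick along tool y. So I'll turn 90° and roll along the 19 mm pad width (tool x), with the fingers open about 45 mm along the sleeve. The sleeve's centre column is about 403.

Call:
apply_moves --targets '[{"travel": [0,0,0],"roll": 8.2,"jaw": 45},{"travel": [0,0,0],"roll": 8.2,"jaw": 45},{"travel": [0,0,0],"roll": 8.2,"jaw": 45},{"travel": [0,0,0],"roll": 8.2,"jaw": 45},{"travel": [0,0,0],"roll": 8.2,"jaw": 45},{"travel": [0,0,0],"roll": 8.2,"jaw": 45},{"travel": [0,0,0],"roll": 8.2,"jaw": 45},{"travel": [0,0,0],"roll": 8.2,"jaw": 45},{"travel": [0,0,0],"roll": 8.2,"jaw": 45},{"travel": [0,0,0],"roll": 8.2,"jaw": 45}]'

```text
clock: 2.75
tool_pos: [0.4649, 0.1506, 0.17]
orientation: [-179.9, 0.0, -77.3]
force: [0.7, -0.4, -0.1]
opening: 0.0452
gripper_force: 0.0
```

Call:
apply_moves --targets '[{"travel": [0,0,15],"roll": 8.1,"jaw": 45},{"travel": [0,0,15],"roll": 0,"jaw": 45},{"travel": [0,0,15],"roll": 0,"jaw": 45},{"travel": [0,0,0],"roll": 0,"jaw": 45},{"travel": [0,0,0],"roll": 0,"jaw": 45}]'

```text
clock: 3.25
tool_pos: [0.4649, 0.1504, 0.1246]
orientation: [-180.0, 0.0, -84.9]
force: [0.4, 0.8, 0.4]
opening: 0.0451
gripper_force: 0.0
```

```bash
python3 - <<'E'
from h import *
o=ctrl.get_obs();T=wristT(o)
im=ctrl.snapshot("wrist")[:,:,::-1].copy();cv2.imwrite("pics/w2.png",cv2.resize(im,(800,600),interpolation=cv2.INTER_CUBIC))
print(o["clock"],o["tool_pos"],o["orientation"],o["force"],o["opening"])
E
```

```text
3.25 [0.46490704 0.15041415 0.1246028 ] [-1.79954300e+02  6.56744938e-03 -8.49496293e+01] [0.39457031 0.82719846 0.41736517] 0.045057332075834386
```

View pics/w2.png

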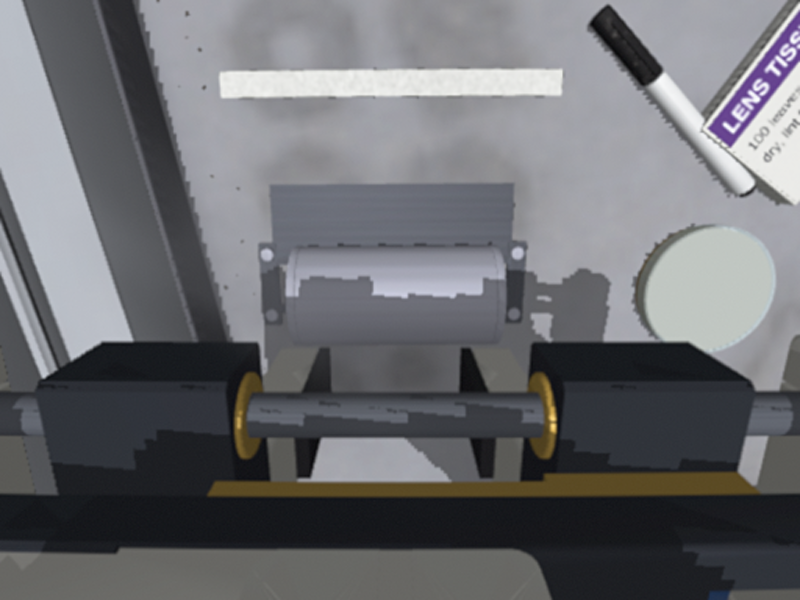

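The wrist view is clear. The tape runs (220,84) to (562,83). The sleeve's end columns are 287 and 504, with its far edge at row 245. The rest knobs are at (266,254), (517,253), (272,316) and (514,314).

```bash
python3 - <<'E'
from h import *
o=ctrl.get_obs();T=wristT(o)
w=lambda u,v,z:at("wrist",(u/1.5625,v/1.5625),z,T)
R=Ro.from_euler("xyz",o["orientation"],degrees=True).as_matrix()
p=o["tool_pos"][:2]
def rel(q):return (R[:2,:2].T@(q-p)*1000).round(1)
print("mark ends in tool",rel(w(220,84,0)),rel(w(562,83,0)))
print("knobs",[rel(w(*k,.004)) for k in((266,254),(517,253),(272,316),(514,314))])
print("sleeve ends",rel(w(284,300,.025)),rel(w(507,300,.025)), rel(w(287,247,.05)),rel(w(504,247,.05)))
# sleeve far silhouette -> centre: tangent ray at v=245
c,d=ray("wrist",(395/1.5625,245/1.5625),T)
dx=R[:,0]@d;dz=d[2];cx=R[:2,0]@(c[:2]-p);th=np.arctan2(dz,dx)
# centre at (X,.025): distance to line =.025 , centre on near side
n=np.array([-np.sin(th),np.cos(th)])
for s in(1,-1):
    X=cx+(s*.025-n[1]*(.025-c[2]))/n[0];print("sleeve X",X*1000)
E
```

```text
mark ends in tool [108.6 -86.9] [109.   83.4]
knobs [array([ 23.3, -68.6]), array([23.9, 65.5]), array([-11.5, -67.7]), array([-10.2,  66. ])]
sleeve ends [  3.8 -55.5] [ 3.9 56.7] [ 35.  -46.8] [35.1 47.9]
sleeve X 57.176091021515475
sleeve X 6.467483371482715
```

Call:
apply_moves --targets '[{"travel": [-7.5,0.5,0],"roll": 7.5,"jaw": 24},{"travel": [0,0,15],"roll": 7.5,"jaw": 24},{"travel": [0,0,15],"roll": 7.5,"jaw": 24},{"travel": [0,0,15],"roll": 7.5,"jaw": 24},{"travel": [0,0,0],"roll": 0,"jaw": 24},{"travel": [0,0,0],"roll": 0,"jaw": 24},{"travel": [0,0,5],"roll": 0,"jaw": 24},{"travel": [0,0,0],"roll": 0,"jaw": 24}]'

```text
clock: 4.1
tool_pos: [0.4634, 0.1576, 0.0739]
orientation: [-180.0, 0.0, -114.8]
force: [-0.9, -0.4, -0.0]
opening: 0.024
gripper_force: 0.0
```

Call:
apply_moves --targets '[{"travel": [0,0,1],"roll": 0,"jaw": 24},{"travel": [0,0,0.5],"roll": 0,"jaw": 24},{"travel": [0,0,0],"roll": 0,"jaw": 24}]'

```text
clock: 4.4
tool_pos: [0.4634, 0.1575, 0.0723]
orientation: [-180.0, 0.0, -114.8]
force: [-0.2, 0.0, 1.5]
opening: 0.0241
gripper_force: 0.5
```

Call:
apply_moves --targets '[{"travel": [0,0,0.5],"roll": 0,"jaw": 24},{"travel": [0,0,0],"roll": 0,"jaw": 24}]'

```text
clock: 4.6
tool_pos: [0.4635, 0.1575, 0.072]
orientation: [-180.0, 0.0, -114.8]
force: [-0.7, 0.4, 5.3]
opening: 0.024
gripper_force: 2.8
```

Call:
apply_moves --targets '[{"travel": [0,0,0.5],"roll": 0,"jaw": 24},{"travel": [0,0,0],"roll": 0,"jaw": 24}]'

```text
clock: 4.8
tool_pos: [0.4635, 0.1576, 0.0718]
orientation: [-180.0, 0.0, -114.8]
force: [-2.7, -0.4, 10.6]
opening: 0.0239
gripper_force: 4.8
```

Call:
apply_moves --targets '[{"travel": [1.8,-1.05,-0.5],"roll": 0,"jaw": 24},{"travel": [1.8,-1.05,-0.45],"roll": 0,"jaw": 24},{"travel": [1.8,-1.05,-0.35],"roll": 0,"jaw": 24}]'

```text
clock: 5.1
tool_pos: [0.4642, 0.1516, 0.0729]
orientation: [-180.0, 0.1, -114.8]
force: [-2.7, 1.9, 7.2]
opening: 0.024
gripper_force: 3.1
```

```bash
python3 - <<'E'
from h import *
o=ctrl.get_obs();print(o["tool_pos"],o["force"],o["gripper_force"])
E
```

```text
[0.4641942  0.15164324 0.07290789] [-2.72126223  1.94956333  7.23128708] 3.0852103885263205
```

Call:
apply_moves --targets '[{"travel": [1.8,-1.05,-0.3],"roll": 0,"jaw": 24},{"travel": [1.8,-1.05,-0.25],"roll": 0,"jaw": 24},{"travel": [1.8,-1.05,-0.2],"roll": 0,"jaw": 24},{"travel": [1.8,-1.05,-0.2],"roll": 0,"jaw": 24}]'

```text
clock: 5.5
tool_pos: [0.465, 0.1432, 0.074]
orientation: [-180.0, 0.1, -114.8]
force: [-1.7, 1.1, 7.5]
opening: 0.0238
gripper_force: 3.9
```

Call:
apply_moves --targets '[{"travel": [1.8,-1.05,-0.15],"roll": 0,"jaw": 24},{"travel": [1.8,-1.05,-0.1],"roll": 0,"jaw": 24},{"travel": [1.8,-1.05,0],"roll": 0,"jaw": 24}]'

```text
clock: 5.8
tool_pos: [0.4655, 0.1368, 0.0743]
orientation: [-180.0, 0.0, -114.8]
force: [-3.3, 0.3, 10.6]
opening: 0.0241
gripper_force: 5.2
```

Call:
apply_moves --targets '[{"travel": [1.73,-1,-0.3],"roll": 0,"jaw": 24},{"travel": [1.73,-1,-0.1],"roll": 0,"jaw": 24},{"travel": [1.3,-0.75,0],"roll": 0,"jaw": 24},{"travel": [0.9,-0.5,0],"roll": 0,"jaw": 24},{"travel": [0,0,0],"roll": 0,"jaw": 24},{"travel": [0,0,0],"roll": 0,"jaw": 24}]'

```text
clock: 6.4
tool_pos: [0.4661, 0.1302, 0.0746]
orientation: [-180.0, 0.0, -114.8]
force: [-2.2, -1.4, 6.6]
opening: 0.024
gripper_force: 3.6
```

```bash
python3 - <<'E'
from h import *
o=ctrl.get_obs();print(o["tool_pos"],o["force"],o["gripper_force"])
im=ctrl.snapshot("wrist")[:,:,::-1];cv2.imwrite("pics/w3.png",cv2.resize(im,(800,600),interpolation=cv2.INTER_CUBIC))
E
```

```text
[0.46606565 0.13021726 0.07455328] [-2.2488449  -1.42937445  6.59669386] 3.627142533659935
```

View pics/w3.png

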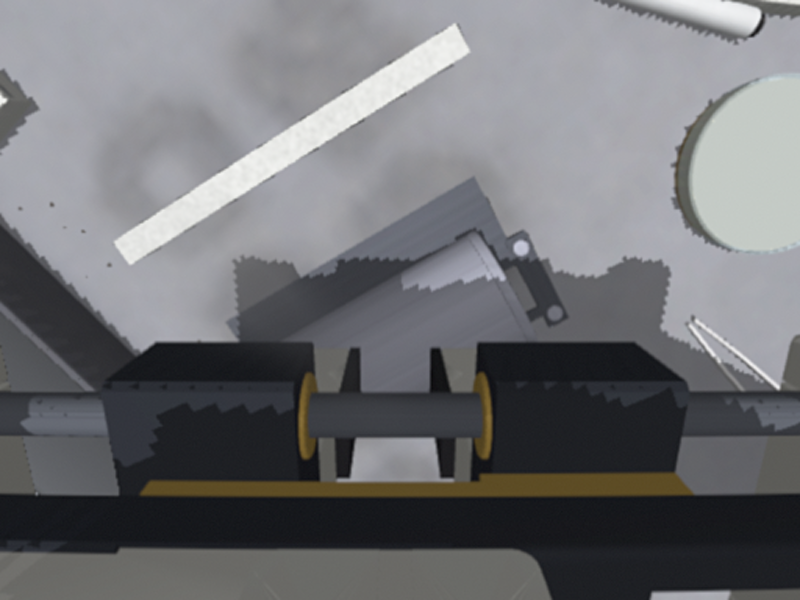

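The sleeve's edge is parallel to the tape, at about 32° in this rotated view, and it sits on the rib top. I'll release it gently and step back.

Call:
apply_moves --targets '[{"travel": [0,0,-0.4],"roll": 0,"jaw": 24},{"travel": [0,0,-0.3],"roll": 0,"jaw": 24},{"travel": [0,0,-0.3],"roll": 0,"jaw": 24},{"travel": [0,0,-1],"roll": 0,"jaw": 24},{"travel": [-4,2.3,-2],"roll": 0,"jaw": 24},{"travel": [-7.7,4.45,0],"roll": 0,"jaw": 24},{"travel": [0,0,2],"roll": 0,"jaw": 24},{"travel": [0,0,0.5],"roll": 0,"jaw": 24}]'

```text
clock: 7.25
tool_pos: [0.4644, 0.144, 0.0752]
orientation: [180.0, -0.0, -114.8]
force: [-0.1, -0.6, -1.0]
opening: 0.0239
gripper_force: 0.0
```

Call:
apply_moves --targets '[{"travel": [0,0,0.7],"roll": 0,"jaw": 24},{"travel": [0,0,0],"roll": 0,"jaw": 24}]'

```text
clock: 7.45
tool_pos: [0.4644, 0.1435, 0.0747]
orientation: [180.0, -0.0, -114.9]
force: [-1.0, -0.9, 2.3]
opening: 0.0243
gripper_force: 0.8
```

```bash
python3 - <<'E'
from h import *
o=ctrl.get_obs();print(o["tool_pos"],o["force"],o["gripper_force"])
im=ctrl.snapshot("wrist")[:,:,::-1];cv2.imwrite("pics/w4.png",cv2.resize(im,(800,600),interpolation=cv2.INTER_CUBIC))
E
```

```text
[0.46444407 0.14347137 0.07470646] [-0.9887349  -0.91661433  2.26862707] 0.7697755401022732
```

View pics/w4.png

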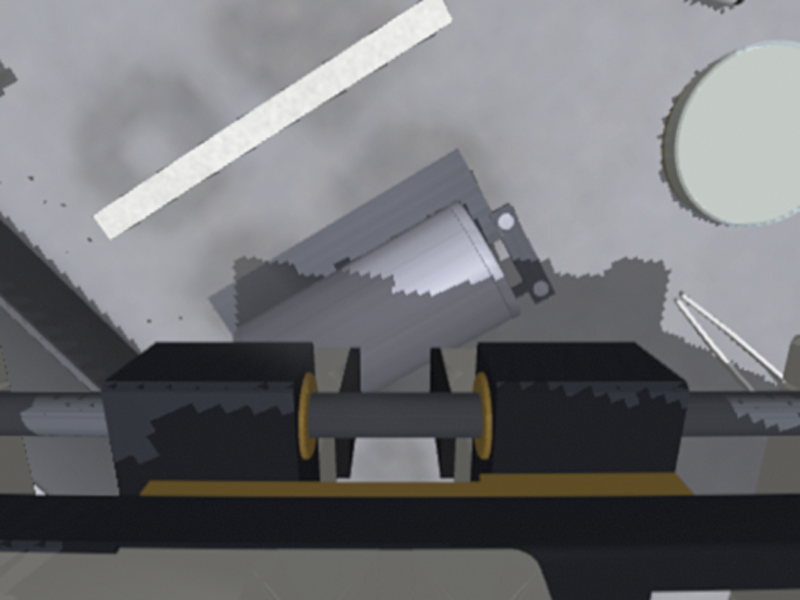

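Call:
apply_moves --targets '[{"travel": [0.9,-0.5,0.5],"roll": 0,"jaw": 24},{"travel": [1.73,-1,0],"roll": 0,"jaw": 24},{"travel": [2.6,-1.5,0],"roll": 0,"jaw": 24},{"travel": [2.6,-1.5,0.1],"roll": 0,"jaw": 24},{"travel": [2.6,-1.5,0.1],"roll": 0,"jaw": 24}]'

```text
clock: 8.0
tool_pos: [0.4656, 0.1313, 0.0743]
orientation: [-180.0, -0.0, -114.9]
force: [-1.8, -1.0, 5.3]
opening: 0.024
gripper_force: 2.6
```

Call:
apply_moves --targets '[{"travel": [2.6,-1.5,0.1],"roll": 0,"jaw": 24},{"travel": [2.6,-1.5,0.1],"roll": 0,"jaw": 24},{"travel": [2.6,-1.5,0.1],"roll": 0,"jaw": 24}]'

```text
clock: 8.3
tool_pos: [0.4665, 0.1223, 0.074]
orientation: [-180.0, 0.0, -114.9]
force: [-2.4, -1.1, 5.0]
opening: 0.0242
gripper_force: 2.7
```

Call:
apply_moves --targets '[{"travel": [3.46,-2,0.15],"roll": 0,"jaw": 24},{"travel": [3.46,-2,0.15],"roll": 0,"jaw": 24},{"travel": [3.46,-2,0.15],"roll": 0,"jaw": 24},{"travel": [3.46,-2,0.15],"roll": 0,"jaw": 24}]'

```text
clock: 8.7
tool_pos: [0.468, 0.1064, 0.0735]
orientation: [-180.0, 0.0, -114.9]
force: [-2.0, -0.6, 4.9]
opening: 0.0239
gripper_force: 2.7
```

Call:
apply_moves --targets '[{"travel": [3.46,-2,0.15],"roll": 0,"jaw": 24},{"travel": [3.46,-2,0.15],"roll": 0,"jaw": 24},{"travel": [2.6,-1.5,0.1],"roll": 0,"jaw": 24},{"travel": [2.6,-1.5,0.1],"roll": 0,"jaw": 24}]'

```text
clock: 9.1
tool_pos: [0.4694, 0.0925, 0.0731]
orientation: [-180.0, 0.0, -114.9]
force: [-1.3, -0.5, 5.4]
opening: 0.0241
gripper_force: 2.8
```

Call:
apply_moves --targets '[{"travel": [2.6,-1.5,0.1],"roll": 0,"jaw": 24},{"travel": [2.6,-1.5,0.1],"roll": 0,"jaw": 24},{"travel": [1.3,-0.75,0.05],"roll": 0,"jaw": 24},{"travel": [0.5,-0.3,0],"roll": 0,"jaw": 24},{"travel": [0,0,0],"roll": 0,"jaw": 24}]'

```text
clock: 9.6
tool_pos: [0.4701, 0.0847, 0.0726]
orientation: [-180.0, 0.0, -114.9]
force: [-0.5, -0.9, 5.8]
opening: 0.0241
gripper_force: 2.8
```

```bash
python3 - <<'E'
from h import *
o=ctrl.get_obs();print(o["clock"],o["tool_pos"],o["force"],o["gripper_force"])
a=ctrl.snapshot("top");b=ctrl.snapshot("top")
cv2.imwrite("pics/t5.png",a[165:245,170:250,::-1])
g=a.mean(2)
# profile across rolling direction at bench points, image row through sleeve middle
for x in (.40,.43,.50,.53):
    ys=np.arange(.16,-.02,-.004);uv=proj("top",[[x,y,.045] for y in ys])
    print(x,[int(g[int(round(v)),int(round(u))]) for u,v in uv])
E
```

```text
9.6 [0.47009848 0.08466581 0.07262211] [-0.4798039  -0.86489086  5.82383713] 2.7645465172827244
0.4 [23, 21, 22, 20, 20, 21, 22, 18, 21, 22, 22, 22, 21, 22, 22, 31, 47, 52, 57, 54, 61, 85, 98, 106, 108, 108, 109, 109, 109, 108, 108, 123, 151, 163, 126, 108, 107, 108, 108, 108, 108, 108, 109, 110, 111]
0.43 [41, 39, 32, 31, 27, 30, 45, 51, 57, 60, 52, 50, 47, 37, 20, 19, 18, 17, 19, 19, 20, 21, 24, 43, 78, 95, 101, 102, 101, 99, 124, 150, 160, 155, 101, 95, 96, 96, 95, 95, 95, 95, 97, 97, 97]
0.5 [43, 39, 38, 39, 45, 48, 47, 47, 47, 47, 47, 50, 49, 51, 76, 80, 45, 57, 67, 55, 22, 20, 34, 70, 69, 89, 148, 169, 130, 83, 54, 54, 67, 85, 94, 95, 93, 94, 94, 96, 103, 105, 109, 109, 110]
0.53 [47, 47, 46, 47, 47, 46, 48, 47, 47, 48, 49, 49, 49, 49, 48, 47, 57, 65, 61, 39, 66, 85, 81, 72, 52, 46, 44, 45, 45, 42, 38, 37, 40, 47, 61, 92, 96, 94, 96, 96, 102, 105, 107, 108, 109]
```

Call:
apply_moves --targets '[{"travel": [0,0,-0.3],"roll": 0,"jaw": 24},{"travel": [0,0,-0.3],"roll": 0,"jaw": 24},{"travel": [0,0,-0.3],"roll": 0,"jaw": 24},{"travel": [0,0,-2],"roll": 0,"jaw": 24},{"travel": [-8.66,5,-10],"roll": 0,"jaw": 24},{"travel": [-13,7.5,-10],"roll": 0,"jaw": 24},{"travel": [-13,7.5,0],"roll": 0,"jaw": 24},{"travel": [0,0,0],"roll": 0,"jaw": 24},{"travel": [0,0,0],"roll": 0,"jaw": 24}]'

```text
clock: 10.6
tool_pos: [0.466, 0.1256, 0.0953]
orientation: [180.0, 0.0, -114.8]
force: [-0.8, -0.4, 0.3]
opening: 0.0236
gripper_force: 0.0
```

```bash
cat >> h.py <<'E'
O=np.array([.4745,.038]);th=np.radians(5.2)   # mark frame: s = progress along roll dir past mark, a = axial
D=np.array([np.sin(th),-np.cos(th)]);A=np.array([np.cos(th),np.sin(th)])
def rect(name,im,T=None,z=0.0,s=(-130,60),a=(-100,100)):
    "bird view on plane z, 4px/mm... rows=s, cols=a, 2 px/mm"
    ss=np.arange(s[0],s[1],.5);aa=np.arange(a[0],a[1],.5)
    S,Aa=np.meshgrid(ss,aa,indexing="ij")
    P=np.stack([O[0]+(S*D[0]+Aa*A[0])/1e3,O[1]+(S*D[1]+Aa*A[1])/1e3,np.full(S.shape,z)],-1)
    uv=proj(name,P.reshape(-1,3),T).astype(np.float32).reshape(*S.shape,2)
    return cv2.remap(im,uv[...,0].copy(),uv[...,1].copy(),cv2.INTER_LINEAR)
E
python3 - <<'E'
from h import *
o=ctrl.get_obs();T=wristT(o);im=ctrl.snapshot("wrist")
cv2.imwrite("pics/w6raw.png",im[:,:,::-1])
print(o["clock"],o["tool_pos"],o["force"])
r=rect("wrist",im,T).copy();cv2.imwrite("pics/w6r.png",cv2.resize(r[:,:,::-1],None,fx=1.5,fy=1.5))
cv2.imwrite("pics/w6.png",np.hstack([cv2.resize(im[:,:,::-1],(400,300)),cv2.resize(r[:,:,::-1],(400,300))[:, :]]))
i2=ctrl.snapshot("wrist");print("moving?",np.abs(i2.astype(int)-im).mean())
E
```

```text
10.6 [0.46603945 0.12555114 0.09531453] [-0.79821115 -0.36044938  0.32101629]
moving? 2.2294074164496527
```

View pics/w6r.png

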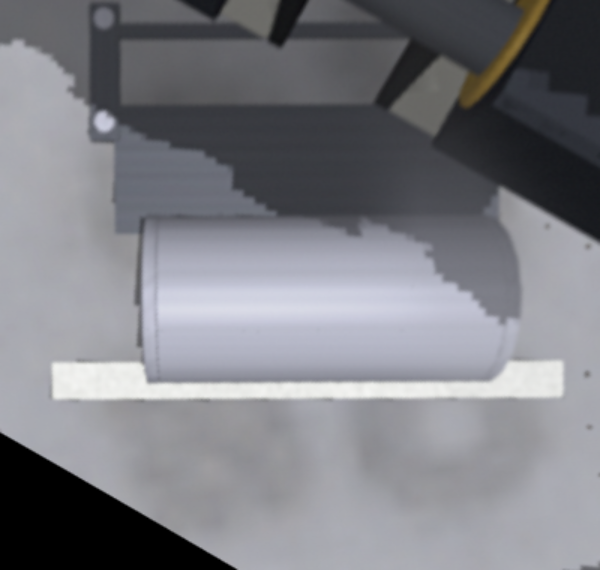

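The rectified wrist view (3 px/mm) shows:
- Tape: rows 362–399, columns 52–564.
- Sleeve: rows 217–382, parallel to the tape and just past the ramp.

It may still be creeping, so I'll measure again.

```bash
cat >> h.py <<'E'
def sleeve(im,T,cols=(-20,20),smin=-90,smax=40):
    r=rect("wrist",im,T);g=r[:,int((cols[0]+100)*2):int((cols[1]+100)*2)].astype(float).mean((1,2))
    return g
def centre(T,s1,s2):
    "centre s (mm) from both silhouette edges given on plane z=0"
    c=T[:3,3];cs=(c[:2]-O)@D*1e3;cz=c[2]*1e3
    w=[np.arctan2(s-cs,cz) for s in(s1,s2)];out=[]
    # tangent lines: centre (X,25), distance 25
    for s,sg in((s1,1),(s2,-1)):
        u=np.array([s-cs,-cz]);L=np.hypot(*u);  # dist of (X-cs,25-cz) to line
        # |u0*(25-cz)-u1*(X-cs)|=25L
        X=cs+ (u[0]*(25-cz)+(-1)*(-sg)*25*L)/u[1]*1.0
        X2=cs+ (u[0]*(25-cz)-(-1)*(-sg)*25*L)/u[1]
        out.append((round(X,1),round(X2,1)))
    return out
E
python3 - <<'E'
from h import *
o=ctrl.get_obs();T=wristT(o);im=ctrl.snapshot("wrist")
old=cv2.imread("pics/w6raw.png")[:,:,::-1]
for i in(old,im):
    g=sleeve(i,T);d=np.diff(g)
    k=np.argsort(-abs(d))[:14];k.sort();print([(x/2-130,round(d[x],0)) for x in k])
print(centre(T,217/3-130,382/3-130))
print("cam s",(T[:2,3]-O)@D,"a",(T[:2,3]-O)@A,T[2,3], o["clock"])
E
```

```text
[(np.float64(-117.0), np.float64(7.0)), (np.float64(-116.5), np.float64(10.0)), (np.float64(-116.0), np.float64(9.0)), (np.float64(-95.0), np.float64(-10.0)), (np.float64(-94.5), np.float64(-10.0)), (np.float64(-94.0), np.float64(-7.0)), (np.float64(-53.5), np.float64(6.0)), (np.float64(-3.0), np.float64(10.0)), (np.float64(-2.5), np.float64(33.0)), (np.float64(-2.0), np.float64(37.0)), (np.float64(-1.5), np.float64(17.0)), (np.float64(2.5), np.float64(-16.0)), (np.float64(3.0), np.float64(-33.0)), (np.float64(3.5), np.float64(-23.0))]
[(np.float64(-117.5), np.float64(9.0)), (np.float64(-117.0), np.float64(7.0)), (np.float64(-96.0), np.float64(-10.0)), (np.float64(-95.5), np.float64(-10.0)), (np.float64(-54.5), np.float64(7.0)), (np.float64(-54.0), np.float64(7.0)), (np.float64(-53.5), np.float64(7.0)), (np.float64(0.0), np.float64(30.0)), (np.float64(0.5), np.float64(40.0)), (np.float64(1.0), np.float64(20.0)), (np.float64(1.5), np.float64(-8.0)), (np.float64(2.0), np.float64(-32.0)), (np.float64(2.5), np.float64(-28.0)), (np.float64(3.0), np.float64(-8.0))]
[(np.float64(-79.4), np.float64(-28.9)), (np.float64(20.0), np.float64(-30.2))]
cam s -0.025279773491634364 a -0.03676893287022868 0.23092351176093248 10.7
```

Call:
apply_moves --targets '[{"travel": [0,0,0],"roll": 0,"jaw": 24},{"travel": [0,0,0],"roll": 0,"jaw": 24},{"travel": [0,0,0],"roll": 0,"jaw": 24},{"travel": [0,0,0],"roll": 0,"jaw": 24},{"travel": [0,0,0],"roll": 0,"jaw": 24},{"travel": [0,0,0],"roll": 0,"jaw": 24}]'

```text
clock: 11.35
tool_pos: [0.4663, 0.1245, 0.0953]
orientation: [-180.0, 0.0, -114.9]
force: [-1.2, 0.3, 0.2]
opening: 0.0243
gripper_force: 0.0
```

```bash
cat > m.py <<'E'
from h import *
o=ctrl.get_obs();T=wristT(o);ims=[ctrl.snapshot("wrist"),ctrl.snapshot("wrist")]
print(o["clock"],o["tool_pos"],o["force"])
cv2.imwrite("pics/m%.2f.png"%o["clock"],ims[1][:,:,::-1])
for i in ims:
    g=sleeve(i,T);d=np.diff(g);k=np.where(abs(d)>6)[0];print([(x/2-130,int(d[x])) for x in k])
p=(o["tool_pos"][:2]-O);print("tool s,a",p@D*1e3,p@A*1e3)
# mark from visible ends
r=rect("wrist",ims[1],T)
for a in(-76,76,82):
    g=r[:,int((a+100)*2)-4:int((a+100)*2)+4].astype(float).mean((1,2));w=np.where(g>205)[0];print("mark rows at a",a,w.min()/2-130 if len(w) else None,w.max()/2-130 if len(w) else None)
E
python3 m.py
```

```text
11.35 [0.46632123 0.12453215 0.0953144 ] [-1.17238654  0.33501504  0.186086  ]
[(np.float64(-118.0), 6), (np.float64(-117.5), 8), (np.float64(-117.0), 6), (np.float64(-96.5), -7), (np.float64(-96.0), -9), (np.float64(-95.5), -9), (np.float64(-95.0), -6), (np.float64(-52.0), -6), (np.float64(-50.5), 6), (np.float64(-50.0), 7), (np.float64(-49.5), 6), (np.float64(2.0), -6), (np.float64(2.5), -6), (np.float64(3.5), 9), (np.float64(4.0), 9)]
[(np.float64(-118.0), 6), (np.float64(-117.5), 8), (np.float64(-117.0), 7), (np.float64(-96.5), -6), (np.float64(-96.0), -10), (np.float64(-95.5), -10), (np.float64(-95.0), -6), (np.float64(-52.0), -6), (np.float64(-50.5), 6), (np.float64(-50.0), 7), (np.float64(-49.5), 6), (np.float64(2.0), -6), (np.float64(2.5), -6), (np.float64(3.5), 9), (np.float64(4.0), 10)]
tool s,a -86.91727941052059 -0.30247339197326195
mark rows at a -76 -9.0 2.5
mark rows at a 76 -9.5 2.0
mark rows at a 82 -9.5 2.0
```

Call:
apply_moves --targets '[{"travel": [14.4,-8.3,0],"roll": 0,"jaw": 24},{"travel": [14.4,-8.3,5],"roll": 0,"jaw": 24},{"travel": [14.4,-8.3,5],"roll": 0,"jaw": 24},{"travel": [0,0,8],"roll": 0,"jaw": 24},{"travel": [0,0,4],"roll": 0,"jaw": 24},{"travel": [0,0,1],"roll": 0,"jaw": 24},{"travel": [0,0,0.5],"roll": 0,"jaw": 24},{"travel": [0,0,0],"roll": 0,"jaw": 24}]'

```text
clock: 12.25
tool_pos: [0.4706, 0.0754, 0.0721]
orientation: [180.0, -0.0, -114.8]
force: [-2.5, 0.2, 3.2]
opening: 0.0241
gripper_force: 2.1
```

```bash
python3 m.py
```

```text
12.25 [0.47059063 0.07539192 0.07208136] [-2.50854829  0.20896848  3.20577795]
[(np.float64(-3.5), 21), (np.float64(-3.0), 38), (np.float64(-2.5), 32), (np.float64(-2.0), 15), (np.float64(1.5), -19), (np.float64(2.0), -31), (np.float64(2.5), -21)]
[(np.float64(-3.5), 21), (np.float64(-3.0), 38), (np.float64(-2.5), 32), (np.float64(-2.0), 15), (np.float64(1.5), -19), (np.float64(2.0), -31), (np.float64(2.5), -22)]
tool s,a -37.59235095267987 -0.5043588983584081
mark rows at a -76 -9.0 2.0
mark rows at a 76 -1.0 1.5
mark rows at a 82 None None
```

Call:
apply_moves --targets '[{"travel": [1.73,-1,0.3],"roll": 0,"jaw": 24},{"travel": [2.6,-1.5,0],"roll": 0,"jaw": 24},{"travel": [3.46,-2,0],"roll": 0,"jaw": 24},{"travel": [3.46,-2,0],"roll": 0,"jaw": 24}]'

```text
clock: 12.75
tool_pos: [0.4719, 0.0621, 0.072]
orientation: [-180.0, 0.0, -114.8]
force: [-2.5, -0.1, 8.5]
opening: 0.0238
gripper_force: 3.9
```

Call:
apply_moves --targets '[{"travel": [3.46,-2,0],"roll": 0,"jaw": 24},{"travel": [3.46,-2,0],"roll": 0,"jaw": 24},{"travel": [3.46,-2,0],"roll": 0,"jaw": 24},{"travel": [3.46,-2,0],"roll": 0,"jaw": 24},{"travel": [2.6,-1.5,0],"roll": 0,"jaw": 24}]'

```text
clock: 13.25
tool_pos: [0.4737, 0.0432, 0.072]
orientation: [-180.0, 0.0, -114.8]
force: [-2.6, -0.8, 7.2]
opening: 0.0237
gripper_force: 3.8
```

Call:
apply_moves --targets '[{"travel": [2.6,-1.5,0],"roll": 0,"jaw": 24},{"travel": [1.73,-1,0],"roll": 0,"jaw": 24},{"travel": [1.73,-1,0],"roll": 0,"jaw": 24},{"travel": [0.9,-0.5,0],"roll": 0,"jaw": 24},{"travel": [0.4,-0.25,0],"roll": 0,"jaw": 24},{"travel": [0,0,0],"roll": 0,"jaw": 24},{"travel": [0,0,0],"roll": 0,"jaw": 24}]'

```text
clock: 13.95
tool_pos: [0.4745, 0.0348, 0.072]
orientation: [-180.0, 0.0, -114.8]
force: [-3.1, -0.2, 7.2]
opening: 0.024
gripper_force: 3.6
```

```bash
python3 m.py
```

```text
13.95 [0.4745454  0.03483989 0.07199279] [-3.09442921 -0.21732593  7.15565434]
[]
[]
tool s,a 3.1512216831410913 -0.24119894019206314
mark rows at a -76 -9.0 2.0
mark rows at a 76 None None
mark rows at a 82 None None
```

Call:
apply_moves --targets '[{"travel": [0.9,-0.5,0],"roll": 0,"jaw": 24},{"travel": [0.6,-0.35,0],"roll": 0,"jaw": 24},{"travel": [0,0,0],"roll": 0,"jaw": 24},{"travel": [0,0,-0.3],"roll": 0,"jaw": 24},{"travel": [0,0,-0.3],"roll": 0,"jaw": 24},{"travel": [0,0,-0.2],"roll": 0,"jaw": 24},{"travel": [0,0,-0.3],"roll": 0,"jaw": 24},{"travel": [0,0,-3],"roll": 0,"jaw": 24}]'

```text
clock: 14.85
tool_pos: [0.4743, 0.0329, 0.0754]
orientation: [180.0, -0.0, -114.9]
force: [0.5, -0.4, 0.4]
opening: 0.0242
gripper_force: 0.0
```

Call:
apply_moves --targets '[{"travel": [-13,7.5,-10],"roll": 0,"jaw": 24},{"travel": [-13,7.5,-10],"roll": -7.5,"jaw": 24},{"travel": [-20,8,0],"roll": -7.5,"jaw": 24},{"travel": [-20,5,0],"roll": -7.5,"jaw": 24},{"travel": [0,0,0],"roll": -7.5,"jaw": 24},{"travel": [0,0,0],"roll": 0,"jaw": 24},{"travel": [0,0,0],"roll": 0,"jaw": 24}]'

```text
clock: 15.55
tool_pos: [0.4686, 0.1047, 0.0956]
orientation: [180.0, -0.0, -85.1]
force: [0.9, 0.3, 0.5]
opening: 0.0242
gripper_force: 0.0
```

```bash
python3 m.py; python3 - <<'E'
from h import *
o=ctrl.get_obs();T=wristT(o);im=ctrl.snapshot("wrist")
r=rect("wrist",im,T,s=(-80,60));cv2.imwrite("pics/w7r.png",cv2.resize(r[:,:,::-1],None,fx=2,fy=2,interpolation=cv2.INTER_CUBIC))
print("cam s,a,z",(T[:2,3]-O)@D*1e3,(T[:2,3]-O)@A*1e3,T[2,3])
E
```

```text
15.55 [0.46858455 0.10474948 0.09564654] [0.86905821 0.34134228 0.47581815]
[(np.float64(-112.0), 9), (np.float64(-111.5), 8), (np.float64(-96.5), -6), (np.float64(-96.0), -8), (np.float64(-95.5), -6), (np.float64(-53.5), 7), (np.float64(-53.0), 12), (np.float64(-52.5), 8), (np.float64(-52.0), 6), (np.float64(-49.5), 6), (np.float64(-49.0), 8), (np.float64(-48.5), 6), (np.float64(-33.0), -7), (np.float64(-32.5), -21), (np.float64(-32.0), -19), (np.float64(-31.5), -14), (np.float64(-30.0), 6), (np.float64(21.0), -6), (np.float64(22.0), -6), (np.float64(23.5), 13), (np.float64(24.0), 6)]
[(np.float64(-112.0), 9), (np.float64(-111.5), 8), (np.float64(-97.0), -6), (np.float64(-96.5), -7), (np.float64(-96.0), -8), (np.float64(-95.5), -6), (np.float64(-53.5), 8), (np.float64(-53.0), 12), (np.float64(-52.5), 7), (np.float64(-49.5), 6), (np.float64(-49.0), 8), (np.float64(-48.5), 6), (np.float64(-33.5), -6), (np.float64(-33.0), -14), (np.float64(-32.5), -20), (np.float64(-32.0), -16), (np.float64(-31.5), -6), (np.float64(-30.5), 6), (np.float64(-30.0), 6), (np.float64(21.0), -6), (np.float64(22.0), -6), (np.float64(23.0), 6), (np.float64(23.5), 12)]
tool s,a -67.01089989877734 0.15857227908810595
mark rows at a -76 -9.5 2.0
mark rows at a 76 -10.0 1.5
mark rows at a 82 -10.0 1.5
cam s,a,z 4.786288876038414 -0.39264894058068406 0.23139191747912763
```

View pics/w7r.png

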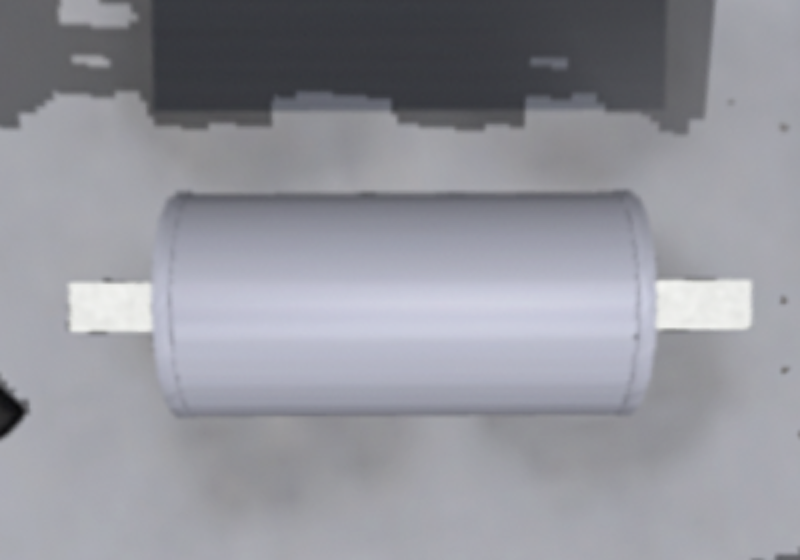

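The sleeve lies on the tape. Its edges are at rows 193 and 415, both tape ends are visible with centre row about 305, it's parallel, and it is off by about 1 mm along and 1.5 mm axially. Now the carton. First I'll check the centrifuge hinge clearance and do a safe transit.

```bash
python3 - <<'E'
from h import *
def tri(a,b):
    o1,d1=ray("top",a);o2,d2=ray("scene",b)
    k=np.linalg.lstsq(np.c_[d1,-d2],o2-o1,rcond=None)[0];return ((o1+k[0]*d1).round(3),(o2+k[1]*d2).round(3))
print(tri((170+700/5,165+312/5),(403/1.5625,385/1.5625)))
print(tri((170+690/5,165+355/5),(385/1.5625,345/1.5625)))
for z in(.05,.1,.15,.2):print(z,at("top",(170+700/5,165+305/5),z),proj("scene",[[*at("top",(170+700/5,165+305/5),z),z]])*1.5625,at("top",(170+690/5,165+340/5),z))
E
```

```text
(array([ 0.411, -0.263,  0.041]), array([ 0.415, -0.264,  0.041]))
(array([ 0.382, -0.241,  0.174]), array([ 0.393, -0.244,  0.174]))
0.05 [ 0.4148 -0.2617] [[402.1875 381.875 ]] [ 0.3926 -0.2554]
0.1 [ 0.4133 -0.2556] [[399.6875 366.875 ]] [ 0.3919 -0.2496]
0.15 [ 0.4118 -0.2496] [[397.1875 350.9375]] [ 0.3911 -0.2437]
0.2 [ 0.4103 -0.2436] [[394.375  334.0625]] [ 0.3904 -0.2379]
```

Call:
apply_moves --targets '[{"travel": [0,0,-30],"roll": 0,"jaw": 60},{"travel": [20,2,-30],"roll": 0,"jaw": 60},{"travel": [35,2.5,-30],"roll": 0,"jaw": 60},{"travel": [40,3,-10],"roll": 0,"jaw": 60},{"travel": [40,3,0],"roll": 0,"jaw": 60},{"travel": [40,3,0],"roll": 0,"jaw": 60},{"travel": [30,3,0],"roll": 0,"jaw": 60},{"travel": [10,1.5,0],"roll": 0,"jaw": 60},{"travel": [0,0,0],"roll": 0,"jaw": 60},{"travel": [0,0,0],"roll": 0,"jaw": 60}]'

```text
clock: 16.7
tool_pos: [0.4699, -0.1109, 0.1955]
orientation: [180.0, 0.0, -85.0]
force: [0.1, -0.4, -0.3]
opening: 0.0598
gripper_force: 0.0
```

```bash
python3 - <<'E'
from h import *
o=ctrl.get_obs();T=wristT(o);im=ctrl.snapshot("wrist")
print(o["clock"],o["tool_pos"],o["orientation"])
cv2.imwrite("pics/c1.png",im[:,:,::-1])
r=rect("wrist",im,T,z=.054,s=(150,330),a=(-100,100))
cv2.imwrite("pics/c1r.png",cv2.resize(r[:,:,::-1],None,fx=1.6,fy=1.6))
# white top face
hsv=cv2.cvtColor(r,cv2.COLOR_RGB2HSV)
for nm,m in(("white",(hsv[...,2]>185)&(hsv[...,1]<50)),("blue",(hsv[...,0]>100)&(hsv[...,0]<125)&(hsv[...,1]>110)&(hsv[...,2]>80))):
    n,l,st,c=cv2.connectedComponentsWithStats(m.astype(np.uint8))
    for i in range(1,n):
        if st[i,4]>300:
            (cx,cy),wh,an=cv2.minAreaRect(np.argwhere(l==i)[:,::-1].astype(np.float32))
            print(nm,st[i,4],"a",cx/2-100,"s",cy/2+150,"size mm",np.array(wh)/2,"ang",an)
E
```

```text
16.7 [ 0.46986149 -0.11088296  0.19553106] [ 1.79994987e+02  6.10274217e-03 -8.49619955e+01]
white 6303 a -15.455879211425781 s 236.3235321044922 size mm [30.07441711 81.12815857] ang 14.03624439239502
white 424 a 96.75 s 253.75 size mm [25.5  5.5] ang 90.0
blue 1753 a -4.558815002441406 s 238.73529052734375 size mm [ 7.03353262 78.58152771] ang 14.03624439239502
```

Views are used up, so the rest is numeric. The carton is at a=-15.5, s=236.3, turned 14°, and measures about 30x81 mm. I'll check the clearance to the centrifuge casing numerically.

```bash
python3 - <<'E'
from h import *
g=cv2.imread("pics/top0.png").astype(float).mean(2)
xs=np.arange(.44,.33,-.004);print((xs*1e3).astype(int).tolist())
for y in(-.17,-.18,-.19,-.2,-.21,-.22,-.23,-.24):
    uv=proj("top",[[x,y,.15] for x in xs]).astype(np.float32);print(y,cv2.remap(g.astype(np.float32),uv[:,:1],uv[:,1:],1)[:,0].astype(int).tolist())
# top camera sees the robot end effector now; wrist-based look for bracket
E
```

```text
[440, 436, 432, 428, 424, 420, 416, 412, 408, 403, 399, 395, 391, 387, 383, 379, 375, 371, 367, 363, 359, 355, 351, 347, 343, 339, 335, 331]
-0.17 [102, 102, 102, 103, 102, 101, 101, 101, 101, 101, 100, 100, 100, 100, 99, 98, 97, 95, 91, 86, 77, 70, 64, 56, 48, 47, 60, 82]
-0.18 [102, 102, 102, 102, 101, 101, 101, 101, 100, 101, 100, 100, 99, 100, 98, 96, 92, 85, 68, 50, 47, 49, 59, 80, 99, 108, 112, 116]
-0.19 [101, 101, 100, 100, 99, 100, 101, 101, 100, 101, 101, 99, 99, 97, 94, 90, 81, 57, 46, 65, 90, 106, 112, 114, 116, 119, 119, 120]
-0.2 [101, 100, 101, 101, 101, 101, 101, 101, 101, 101, 100, 100, 99, 96, 89, 71, 53, 61, 86, 107, 111, 114, 119, 121, 122, 121, 121, 113]
-0.21 [99, 101, 101, 101, 101, 101, 101, 100, 101, 101, 100, 98, 96, 90, 72, 53, 60, 97, 111, 116, 119, 118, 114, 104, 81, 64, 60, 43]
-0.22 [100, 101, 100, 101, 100, 101, 101, 101, 100, 100, 100, 98, 92, 76, 56, 57, 92, 115, 108, 72, 49, 45, 45, 45, 45, 37, 28, 24]
-0.23 [100, 100, 99, 100, 100, 100, 101, 102, 100, 99, 98, 87, 68, 67, 85, 76, 75, 94, 91, 55, 44, 45, 44, 43, 35, 28, 28, 34]
-0.24 [98, 99, 100, 101, 100, 100, 90, 65, 58, 62, 62, 57, 64, 67, 67, 67, 69, 92, 89, 56, 45, 44, 40, 31, 27, 31, 37, 43]
```

Call:
apply_moves --targets '[{"travel": [23,-2.5,0],"roll": 0,"jaw": 60},{"travel": [23,-2.5,0],"roll": 0,"jaw": 60},{"travel": [23,-2.5,0],"roll": 7,"jaw": 60},{"travel": [0,0,20],"roll": 7,"jaw": 60},{"travel": [0,0,30],"roll": 0,"jaw": 60},{"travel": [0,0,30],"roll": 0,"jaw": 60},{"travel": [0,0,10],"roll": 0,"jaw": 60},{"travel": [0,0,0],"roll": 0,"jaw": 60},{"travel": [0,0,0],"roll": 0,"jaw": 60}]'

```text
clock: 17.65
tool_pos: [0.4845, -0.1786, 0.1066]
orientation: [-179.9, -0.0, -98.8]
force: [-0.0, -0.2, 0.5]
opening: 0.06
gripper_force: 0.0
```

```bash
cat > c.py <<'E'
from h import *
import sys
s0,s1=int(sys.argv[1]),int(sys.argv[2]);z=float(sys.argv[3])
o=ctrl.get_obs();T=wristT(o);im=ctrl.snapshot("wrist")
p=o["tool_pos"][:2]-O;print(o["clock"],o["tool_pos"],o["orientation"],o["force"],"tool s,a",p@D*1e3,p@A*1e3)
cv2.imwrite("pics/c%.2f.png"%o["clock"],im[:,:,::-1])
r=rect("wrist",im,T,z=z,s=(s0,s1));hsv=cv2.cvtColor(r,cv2.COLOR_RGB2HSV)
for nm,m in(("white",(hsv[...,2]>185)&(hsv[...,1]<50)),("blue",(hsv[...,0]>100)&(hsv[...,0]<125)&(hsv[...,1]>110)&(hsv[...,2]>80))):
    n,l,st,c=cv2.connectedComponentsWithStats(m.astype(np.uint8))
    for i in range(1,n):
        if st[i,4]>300:
            (cx,cy),wh,an=cv2.minAreaRect(np.argwhere(l==i)[:,::-1].astype(np.float32))
            b=st[i,:4]/2;print(nm,st[i,4],"a",cx/2-100,"s",cy/2+s0,"size",np.array(wh)/2,"ang",an,"a-range",b[0]-100,b[0]+b[2]-100,"s-range",b[1]+s0,b[1]+b[3]+s0)
E
python3 c.py 180 300 .054
```

```text
17.65 [ 0.48452152 -0.17859563  0.10660645] [-1.79942878e+02 -1.39036053e-02 -9.87994660e+01] [-0.01375892 -0.17049805  0.52655178] tool s,a 216.61248469438675 -9.6503416995246
white 3015 a -20.125564575195312 s 255.305908203125 size [30.0675087  42.98949432] ang 13.5704345703125 a-range -39.5 -8.0 s-range 232.0 280.0
white 1240 a 94.5 s 272.24998474121094 size [54.49999237  9.99999809] ang 90.0 a-range 89.5 100.0 s-range 245.0 300.0
blue 1769 a -4.60296630859375 s 239.10009384155273 size [ 7.23986578 78.34700012] ang 14.149476051330566 a-range -17.5 8.0 s-range 200.5 278.0
```

Call:
apply_moves --targets '[{"travel": [0,1,15],"roll": 0,"jaw": 60},{"travel": [0,0,20],"roll": 0,"jaw": 60},{"travel": [0,0,20],"roll": 0,"jaw": 60},{"travel": [0,0,10],"roll": 0,"jaw": 60},{"travel": [0,0,2.5],"roll": 0,"jaw": 60},{"travel": [0,0,0],"roll": 0,"jaw": 60}]'

```text
clock: 18.3
tool_pos: [0.4832, -0.1788, 0.0387]
orientation: [-180.0, -0.0, -98.8]
force: [0.4, 0.1, 0.4]
opening: 0.0602
gripper_force: 0.0
```

Call:
apply_moves --targets '[{"travel": [0,0,0],"roll": 0,"jaw": 40},{"travel": [0,0,0],"roll": 0,"jaw": 34},{"travel": [0,0,0],"roll": 0,"jaw": 28},{"travel": [0,0,0],"roll": 0,"jaw": 28},{"travel": [0,0,0],"roll": 0,"jaw": 28},{"travel": [0,0,0],"roll": 0,"jaw": 28}]'

```text
clock: 18.9
tool_pos: [0.4832, -0.1788, 0.0385]
orientation: [-179.9, 0.0, -98.9]
force: [0.8, -0.3, 3.2]
opening: 0.0308
gripper_force: 30.0
```

Call:
apply_moves --targets '[{"travel": [0,0,-3],"roll": 0,"jaw": 28},{"travel": [0,0,-8],"roll": 0,"jaw": 28},{"travel": [0,0,-4],"roll": -4,"jaw": 28},{"travel": [0,0,0],"roll": -6,"jaw": 28},{"travel": [0,0,0],"roll": -4,"jaw": 28},{"travel": [-10,-1,0],"roll": 0,"jaw": 28},{"travel": [-20,-1.5,0],"roll": 0,"jaw": 28},{"travel": [-25,-1.5,0],"roll": 0,"jaw": 28},{"travel": [-25,-2,0],"roll": 0,"jaw": 28},{"travel": [-20,-2,0],"roll": 0,"jaw": 28}]'

```text
clock: 19.9
tool_pos: [0.4812, -0.0771, 0.0533]
orientation: [180.0, 0.0, -85.0]
force: [0.2, -0.1, -2.0]
opening: 0.0306
gripper_force: 30.0
```

Call:
apply_moves --targets '[{"travel": [-20,-2,0],"roll": 0,"jaw": 28},{"travel": [-20,-1,0],"roll": 0,"jaw": 28},{"travel": [-15,-1,0],"roll": 0,"jaw": 28},{"travel": [-7,0,0],"roll": 0,"jaw": 28},{"travel": [-2,0,0],"roll": 0,"jaw": 28},{"travel": [0,0,0],"roll": 0,"jaw": 28},{"travel": [0,0,0],"roll": 0,"jaw": 28}]'

```text
clock: 20.6
tool_pos: [0.4797, -0.0148, 0.0531]
orientation: [180.0, -0.0, -84.9]
force: [0.5, -0.5, -1.9]
opening: 0.031
gripper_force: 30.0
```

```bash
python3 c.py -20 130 .069;
```

```text
20.6 [ 0.47971543 -0.01482936  0.05310305] [ 1.79984385e+02 -2.68390550e-03 -8.49095720e+01] [ 0.46017012 -0.48438513 -1.86882706] tool s,a 53.084618664238604 0.40590178289045087
white 2404 a 0.25 s 96.25 size [35.5 29.5] ang 90.0 a-range -14.5 15.5 s-range 78.5 114.5
white 1265 a 65.92640686035156 s 92.71288299560547 size [22.73840714 16.66109657] ang 78.11134338378906 a-range 57.0 76.5 s-range 80.5 105.5
blue 1296 a 11.0 s 88.75 size [47.5  7. ] ang 90.0 a-range 7.5 15.0 s-range 65.0 113.0
```

Call:
apply_moves --targets '[{"travel": [-2,-0.5,6],"roll": 0,"jaw": 28},{"travel": [-2,0,6],"roll": 0,"jaw": 28},{"travel": [-2,0,1],"roll": 0,"jaw": 28},{"travel": [-1.5,0,0.5],"roll": 0,"jaw": 28},{"travel": [0,0,0],"roll": 0,"jaw": 28},{"travel": [0,0,0],"roll": 0,"jaw": 28}]'

```text
clock: 21.25
tool_pos: [0.4798, -0.0068, 0.0397]
orientation: [-180.0, -0.0, -84.8]
force: [-0.8, -0.2, -1.8]
opening: 0.0304
gripper_force: 30.0
```

```bash
python3 c.py -20 130 .055
```

```text
21.25 [ 0.47980842 -0.00680145  0.03968479] [-1.79993266e+02 -6.57563766e-04 -8.48480640e+01] [-0.83601618 -0.20641547 -1.79268069] tool s,a 45.09818427640732 1.226106226500814
white 2413 a -0.25 s 88.0 size [36.  27.5] ang 90.0 a-range -14.0 14.0 s-range 70.0 106.5
white 1509 a 71.98060607910156 s 87.96073913574219 size [24.76929665 18.24770737] ang 77.73522186279297 a-range 62.0 84.0 s-range 74.5 102.0
blue 1301 a 12.0 s 80.5 size [48.  7.] ang 90.0 a-range 8.5 16.0 s-range 56.5 105.0
```

Call:
apply_moves --targets '[{"travel": [-1,0,0],"roll": 0,"jaw": 28},{"travel": [0,0,0.7],"roll": 0,"jaw": 28},{"travel": [0,0,0.4],"roll": 0,"jaw": 28},{"travel": [0,0,0],"roll": 0,"jaw": 28}]'

```text
clock: 21.7
tool_pos: [0.4796, -0.0059, 0.0385]
orientation: [-180.0, 0.0, -84.9]
force: [-0.4, 0.0, -2.7]
opening: 0.0308
gripper_force: 30.0
```

Call:
apply_moves --targets '[{"travel": [0,0,0],"roll": 0,"jaw": 34},{"travel": [0,0,0],"roll": 0,"jaw": 40},{"travel": [0,0,0],"roll": 0,"jaw": 46},{"travel": [0,0,0],"roll": 0,"jaw": 50},{"travel": [0,0,-10],"roll": 0,"jaw": 50},{"travel": [0,0,-30],"roll": 0,"jaw": 50},{"travel": [-20,0,-40],"roll": 0,"jaw": 50},{"travel": [-35,0,-20],"roll": 0,"jaw": 50},{"travel": [-35,0,0],"roll": 0,"jaw": 50},{"travel": [0,0,0],"roll": 0,"jaw": 50}]'

```text
clock: 22.7
tool_pos: [0.4724, 0.0869, 0.1406]
orientation: [-179.8, 0.1, -84.7]
force: [0.1, -0.7, -0.2]
opening: 0.05
gripper_force: 0.0
```

```bash
python3 c.py -20 130 .054; python3 - <<'E'
from h import *
o=ctrl.get_obs();T=wristT(o);im=ctrl.snapshot("wrist");c=T[:3,3]-[*O,0]
print("cam s,a,z",c[:2]@D*1e3,c[:2]@A*1e3,c[2]*1e3)
for nm,z,cols in(("z0 sleeve side",0,((-45,-30),(30,45))),("top54",.054,((-8,5),)),("z25 gap",.025,((-10,8),))):
    r=rect("wrist",im,T,z=z,s=(-60,120)).astype(float).mean(2)
    for a,b in cols:
        g=r[:,(a+100)*2:(b+100)*2].mean(1);d=np.diff(g);k=np.where(abs(d)>6)[0];print(nm,a,[(float(x/2-60),int(d[x])) for x in k])
r=rect("wrist",im,T,z=0,s=(-60,120)).astype(float).mean(2)
for a in(-76,-70,74,80):
    w=np.where(r[:130*2//2+20,(a+100)*2-4:(a+100)*2+4].mean(1)>200)[0];print("mark",a,w.min()/2-60 if len(w) else None,w.max()/2-60 if len(w) else None)
E
```

```text
22.7 [0.47238274 0.08687275 0.1405936 ] [-1.79784841e+02  1.09930237e-01 -8.47078831e+01] [ 0.10104511 -0.68244867 -0.24412515] tool s,a -48.86350102628537 2.3209209424141344
white 8835 a 2.0135879516601562 s 2.2913742065429688 size [ 20.10132027 137.02746582] ang 89.693603515625 a-range -66.5 71.0 s-range -8.0 13.0
white 5246 a -3.5000076293945312 s 54.99999237060547 size [21.99999619 61.99999237] ang 0.0 a-range -14.5 8.0 s-range 24.0 86.5
white 2121 a 81.64324951171875 s 69.93038177490234 size [28.60970497 21.01306915] ang 78.11134338378906 a-range 69.0 95.0 s-range 54.5 86.0
blue 1285 a 11.5 s 55.75 size [60.5  7. ] ang 90.0 a-range 8.0 15.5 s-range 25.5 86.5
cam s,a,z 24.2051662775927 1.219291982479617 275.5591086854553
z0 sleeve side -45 [(-52.0, 6), (-44.5, 7), (-44.0, 10), (-43.5, 11), (-43.0, 7), (-42.5, 7), (-34.0, -6), (-33.5, -11), (-33.0, -8), (21.5, 9), (22.0, 6), (102.5, -79), (103.0, -86)]
z0 sleeve side 30 [(-53.5, 8), (-53.0, 8), (-36.5, 11), (-36.0, 9), (-35.5, 6), (-34.5, -6), (-34.0, -8), (-33.5, -12), (21.0, 6), (21.5, 9), (102.5, -99), (103.0, -66)]
top54 -8 [(-38.0, 8), (-37.5, 8), (-37.0, 6), (-31.5, 6), (-31.0, 11), (-30.5, 17), (-30.0, 14), (-29.5, 10), (-23.0, -8), (-22.5, -16), (-22.0, -16), (-21.5, -10), (-20.0, 6), (19.5, -7), (20.0, -11), (20.5, -15), (21.0, -13), (21.5, -8), (22.5, 16), (23.0, 42), (23.5, 44), (24.0, 34), (24.5, 12), (81.5, -11), (82.0, -16), (82.5, -9), (87.0, -104), (87.5, -76)]
z25 gap -10 [(-46.0, 7), (-45.5, 7), (-45.0, 6), (-38.5, 7), (-38.0, 11), (-37.5, 13), (-37.0, 10), (-36.5, 9), (-29.0, -7), (-28.5, -15), (-28.0, -14), (-27.5, -8), (19.0, -7), (19.5, -9), (20.0, -12), (20.5, -13), (21.0, -10), (22.0, 6), (22.5, 14), (23.0, 38), (23.5, 38), (24.0, 30), (24.5, 13), (25.0, 8), (89.0, -9), (89.5, -12), (90.0, -9), (90.5, -6), (95.0, -19), (95.5, -146), (96.0, -16)]
mark -76 -9.0 2.0
mark -70 -8.5 2.5
mark 74 -9.0 2.0
mark 80 -9.5 2.0
```

The carton stands square with a gap of about 1.6 mm. I'll regrip it and slide it about 1.2 mm closer.

Call:
apply_moves --targets '[{"travel": [35,0,0],"roll": 0,"jaw": 50},{"travel": [35,0,20],"roll": 0,"jaw": 50},{"travel": [20,0,40],"roll": 0,"jaw": 50},{"travel": [0,0,28],"roll": 0,"jaw": 50},{"travel": [0,0,11],"roll": 0,"jaw": 50},{"travel": [0,0,0],"roll": 0,"jaw": 42},{"travel": [0,0,0],"roll": 0,"jaw": 36},{"travel": [0,0,0],"roll": 0,"jaw": 30},{"travel": [0,0,0],"roll": 0,"jaw": 29},{"travel": [0,0,0],"roll": 0,"jaw": 29}]'

```text
clock: 23.8
tool_pos: [0.4802, -0.0054, 0.0407]
orientation: [-179.9, 0.0, -84.8]
force: [-2.6, 1.2, 7.9]
opening: 0.0306
gripper_force: 30.0
```

Call:
apply_moves --targets '[{"travel": [-0.4,0,0],"roll": 0,"jaw": 29},{"travel": [-0.4,0,0],"roll": 0,"jaw": 29},{"travel": [-0.4,0,0],"roll": 0,"jaw": 29},{"travel": [0,0,0],"roll": 0,"jaw": 29},{"travel": [0,0,0],"roll": 0,"jaw": 29}]'

```text
clock: 24.3
tool_pos: [0.4801, -0.0049, 0.0407]
orientation: [-179.9, -0.0, -84.8]
force: [-0.0, -4.4, 6.8]
opening: 0.0309
gripper_force: 30.0
```

Call:
apply_moves --targets '[{"travel": [0,0,0],"roll": 0,"jaw": 34},{"travel": [0,0,0],"roll": 0,"jaw": 40},{"travel": [0,0,0],"roll": 0,"jaw": 46},{"travel": [0,0,0],"roll": 0,"jaw": 50},{"travel": [0,0,-10],"roll": 0,"jaw": 50},{"travel": [0,0,-30],"roll": 0,"jaw": 50},{"travel": [-20,0,-40],"roll": 0,"jaw": 50},{"travel": [-35,0,-20],"roll": 0,"jaw": 50},{"travel": [-35,0,0],"roll": 0,"jaw": 50},{"travel": [0,0,0],"roll": 0,"jaw": 50}]'

```text
clock: 25.3
tool_pos: [0.4722, 0.0881, 0.1415]
orientation: [-179.8, 0.1, -84.7]
force: [0.4, 0.3, -0.0]
opening: 0.0499
gripper_force: 0.0
```

```bash
python3 - <<'E'
from h import *
o=ctrl.get_obs();T=wristT(o);im=ctrl.snapshot("wrist");c=T[:3,3]-[*O,0];cs=c[:2]@D*1e3;cz=c[2]*1e3
print(o["clock"],o["force"],"cam s",cs,cz)
for nm,z,cols in(("sleeve z0",0,((-45,-30),(30,45))),("carton z54",.054,((-8,5),))):
    r=rect("wrist",im,T,z=z,s=(-60,120)).astype(float).mean(2)
    for a,b in cols:
        g=r[:,(a+100)*2:(b+100)*2].mean(1);d=np.diff(g);k=np.where(abs(d)>8)[0];print(nm,a,[(float(x/2-60),int(d[x])) for x in k])
r=rect("wrist",im,T,z=0,s=(-60,120)).astype(float).mean(2)
for a in(-76,80):
    w=np.where(r[:140,(a+100)*2-4:(a+100)*2+4].mean(1)>200)[0];print("mark",a,w.min()/2-60,w.max()/2-60)
E
```

```text
25.3 [ 0.41576756  0.25818856 -0.0111241 ] cam s 21.71341217347591 277.14039884636253
sleeve z0 -45 [(-47.0, 12), (-46.5, 13), (-46.0, 8), (-45.5, 8), (-33.0, -10), (-32.5, -10), (22.0, 8), (100.0, -29), (100.5, -119), (101.0, -18)]
sleeve z0 30 [(-38.5, 10), (-34.0, -8), (-33.5, -9), (-33.0, -11), (-32.5, -8), (22.0, 8), (100.0, -52), (100.5, -114)]
carton z54 -8 [(-38.0, 9), (-34.0, 10), (-33.5, 14), (-33.0, 14), (-32.5, 10), (-23.0, -12), (-22.5, -16), (-22.0, -14), (19.5, -9), (20.0, -12), (20.5, -17), (21.0, -11), (22.5, 29), (23.0, 41), (23.5, 39), (24.0, 24), (24.5, 9), (81.5, -15), (82.0, -14), (84.5, -17), (85.0, -164)]
mark -76 -9.0 2.5
mark 80 -9.5 2.0
```

```bash
python3 -c "
from plant import ctrl
print(ctrl.close_job())"
```

```text
the job is handed in; nothing more can be done
None
```

The job is handed in after about 25 s of robot time. The sleeve lies in line on the tape mark, within about 1 mm across and 1.5 mm along it, and the slide carton stands upright about 1 mm from its middle on the far side from the rest, released and with the gripper clear. The last placement checks were made numerically from the wrist camera, because the picture views were used up.

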